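Screw a hose barb into a clamped valve block and nip up its seal

ROBOT

A 6-joint arm with a two-finger parallel gripper is mounted at the origin on a cart in front of the work surface, level with it; the furniture and walls round the work are solid. World frame = base frame: x ahead of the robot, y to its left, z up, the work surface at z = 0. Lengths are in m, angles in rad, forces in N, time in s.
With the tool pointing down it reaches from about 0.3 to 0.75 m from the base axis. Payload 8.5 kg.
Tool frame: the origin (TCP) lies at the very end of the fingers, on their centre line; the grasp point (between the pads) lies env.tcp_to_grasp behind it (env.tcp_to_grasp is the distance from the TCP to the grasp point, in m); z points along the fingers, y is the line along which they close (so a half turn about z gives the same grasp; the last joint's range is limited). The gripper opens to 85 mm and grips with 20 to 120 N. Pads are 22 mm wide; open, the fingers measure 114 mm over their backs; the gripper's body (76 mm by 85 mm) begins 54 mm behind the grasp point. The pads swing forward as they close: fully open they stand 13 mm farther back than shut.
Start: joints at [-1.547, 0.381, 1.297, -0, 1.464, -0.215], TCP at [0.13, -0.534, 0.231] pointing down, gripper open.
Joint ranges: [-3.11, 3.11], [-0.89, 2.33], [0.22, 2.48], [-1.42, 4.56], [0.17, 2.85], [-2.88, 2.88]. Speed limits (rad/s): [2.39, 2.39, 3.14, 3.14, 3.14, 3.14].

INTERFACE

Orientations are given as a rotation vector (axis times angle).
In Python, from station import env, optics gives the robot as it stands.
- The arm moves only by the tool drive_tool, never from a script. Its argument "increments" is a list that holds one entry, the list of rows, each a list of 7 numbers: the turn, a rotation vector about the tool's x, y, z in rad, then the shift along the tool's x, y, z in cm, then the opening, from -1 (shut) to 1 (fully open), so that 0 is half open. A call has 1 to 10 rows; each row is the pose to reach, as a shift and turn from the pose commanded when the call began, along the tool's axes at that moment; what a row does not reach only later rows make up. A row lasts 1/12 s, in which the tool goes at most 41.7 mm and 7.16 degrees, less where a joint would pass 70% of its speed; a pose out of reach is approached as far as the arm can. A call with a gripper value outside its range is refused whole. The fingers move at their own pace and stop on an object; "squeeze" is the grip in N (left out, the last holds). Time passes only in rows, so rows that repeat a pose let the fingers close. It gives the time, the measured TCP pose, the force, the opening and the grip force at its end, in the units of the state.
- env.get_obs(): the state, without advancing time (a new reading comes with each control period).
- optics.snapshot(name): name is "side" or "top" or "wrist"; returns a dict with "color" (420x560x3 uint8, blue, green, red), "range_z" (420x560 float32, m along the optical axis (not along the pixel's ray), 0 where there is no reading), "fx", "fy", "cx", "cy" (pixels), "eye" and "rotation" of the camera in the world. Camera axes: x right, y up, looking along -z (the intrinsics and any distortion apply to the point x, -y, -z); pixel columns grow to the right and rows downward; lengths in m; the calibration is good to about 2 mm. A picture is of the moment at which its call begins.
- env.job_done(): hands the job in; it is judged then, once.
The state is a dict: "t": time; "q": joint angles; "joint_velocities": joint speeds; "tau": joint torques, N m; "tcp_pos": TCP position; "ee_rot": TCP orientation; "wrist_force": force on the tool from outside, world axes, zero at the start; "torque": the same for the moment, N m; "width": finger opening in m; "gripper_force": force on a finger pad.
Only numpy, scipy, OpenCV 4.12 (cv2) and the standard library are available. Lean on these libraries where they do the work, as an engineer would, in place of code of your own. Each camera call takes 0.05 s, during which the arm holds its last target. There are 200 camera calls.

TASK

Pick up the brass hose barb fitting, put its threaded end into the round hole of the metal block held in the vice, and screw it in clockwise. Go on until you feel the soft rubber seal inside start to push back, then tighten another eighth of a turn (45 degrees) past that point and no more, or the seal is crushed. Let go, and leave the small things standing round the work where they are.

Things in the scene. Friction and masses are not known exactly. Their poses are not given: they have to be found in the camera images.
- fitting: Loose brass hose barb fitting, 0.16 kg, 90 mm tall, upright on the right-hand bench, any yaw. Origin: centre of its lower end face, z up its axis. From below: round stub 28 mm in diameter up to z = 37 mm, a hexagon, a ribbed barb 19 mm in diameter from z = 59 to 90 mm. Two thread lugs on the stub, on its +x and -x sides, at z = 4.6 to 11.4 mm, reach out to 37 mm across.
- fitting_hex (a point): Centre of the fitting's hexagon, 48 mm above its lower end, axes as the fitting. The hexagon is 36 mm across flats and 22 mm tall (z = 37 to 59 mm of the fitting); its six flats face the fitting's +x, +x turned by 60 degrees, and so on. Grasp it across two flats.
- block: Bare metal valve block 60 x 74 x 50 mm, held fast in a grey vice fixed on the left-hand bench; top face 64 mm above the bench, 8 mm above the jaws. Origin: centre of the round hole's mouth in the top face, z up out of the hole. Hole 39 mm in diameter, two-start right-hand thread, lead 24 mm a turn (1 mm down per 15 degrees clockwise from above); play about 1 mm radial, 1.2 mm axial.
- block_thread (a point): Where one of the two thread ribs begins: top face, +x side of the hole, 17 mm from its axis (the other: -x side). Ribs run down clockwise, 4 mm thick, inner diameter 30 mm. Lowered at any yaw the lugs land on them, deepest (fitting's origin about 15 mm below the mouth) with the lugs' line 25 degrees anticlockwise of the block's x axis; turned clockwise they go under the ribs and hold when let go.
- seat: Bottom of the hole, 42 mm below its mouth, with a springy rubber seal (24 mm disc) for the fitting's end. Seal height is hidden and varies: it first bears when the lugs' line is 30 to 150 degrees clockwise past the block's x axis. It lifts the lightly pressed fitting through its axial play (1 mm against the lead), then pushes up 0.27 N per degree more: 12 N at 45, over 23 N ruins it.
- flux_jar: Small jar, 44 mm in diameter, 47 mm tall, standing loose on the right-hand bench; leave it alone. Origin: centre of its underside.
- tip_tinner: Flat round tin, 38 mm in diameter, 19 mm tall, loose on the right-hand bench; leave it alone. Origin: centre of its underside.
- tape_roll: Roll of tape, 60 mm in diameter, 12 mm tall, lying loose on the left-hand bench behind the vice; leave it alone. Origin: centre of its underside.
Mind the look-alikes: they are no part of the job. Of the things like the fitting, leave any that is purple or turquoise; of the rest the larger one is meant.

How it is judged:
By the outcome, as a careful person would: the job done as asked, in the order asked, and still so for the second after the job is handed in, with the robot touching nothing.
It also fails if it takes over 72 s, if anything falls off the work surface, if the arm or the gripper's body presses on something with over 40 N, if the wrist force passes 120 N, or if a joint passes its speed limit or range.

## Working session

There is one attempt and no reset: what is moved stays moved. The work goes in short steps, Python scripts to look and compute and a tool call to move; the robot and the scene stay as the last step left them, time stands still between calls to the robot, and variables do not carry over. Pictures are saved under pics/ and viewed, at most 10 in all, crops included, and the job is handed in when it is done.

Besides the shell and the picture viewer there is one more tool, called after "Call:" as name([rows], argument=value, ...), one row to a line, values as JSON. drive_tool: Moves the arm, as the interface text tells. Its arguments: {"type":"object","properties":{"increments":{"type":"array"},"squeeze":{"type":"number"}},"required":["increments"]}

```bash
mkdir -p pics
cat > h.py <<'E'
import numpy as np, cv2
from station import env, optics
from scipy.spatial.transform import Rotation as R
def snap(n,f=None):
    s=optics.snapshot(n)
    if f: cv2.imwrite('pics/'+f,s['color'])
    np.savez('/tmp/'+n+'.npz',**s); return s
def load(n): return dict(np.load('/tmp/'+n+'.npz'))
def cloud(s):
    v,u=np.mgrid[:420,:560]; d=s['range_z']
    p=np.stack([(u-s['cx'])/s['fx']*d,-(v-s['cy'])/s['fy']*d,-d],-1)
    return p@np.array(s['rotation']).T+s['eye']
def st():
    o=env.get_obs(); print({k:np.round(o[k],4).tolist() for k in ('t','q','tcp_pos','ee_rot','wrist_force','torque','width','gripper_force')})
    print(np.round(R.from_rotvec(o['ee_rot']).as_matrix(),4).tolist()); return o
E
python3 - <<'E'
from h import *
st(); print(env.tcp_to_grasp)
a=snap('top','top1.png'); b=snap('side','side1.png')
for s in (a,b): print({k:np.round(s[k],3).tolist() for k in s if k not in('color','range_z')})
E
```

```text
{'t': 0.0, 'q': [-1.5473, 0.3812, 1.2983, 0.0, 1.4636, -0.2153], 'tcp_pos': [0.1301, -0.5341, 0.2307], 'ee_rot': [-3.1178, -0.3741, -0.0002], 'wrist_force': [0.8261, -0.0262, 0.1064], 'torque': [-0.0144, -0.0224, 0.0301], 'width': 0.0854, 'gripper_force': 0.0}
[[0.9716, 0.2365, -0.0], [0.2365, -0.9716, 0.0014], [0.0003, -0.0014, -1.0]]
0.0187
{'fx': 497.888, 'fy': 497.888, 'cx': 276.16, 'cy': 218.755, 'eye': [0.361, -0.002, 1.472], 'rotation': [0.119, -0.103, -1.571]}
{'fx': 451.544, 'fy': 451.544, 'cx': 283.834, 'cy': 208.768, 'eye': [0.506, -0.823, 0.754], 'rotation': [0.868, -0.027, -0.1]}
```

View pics/top1.png

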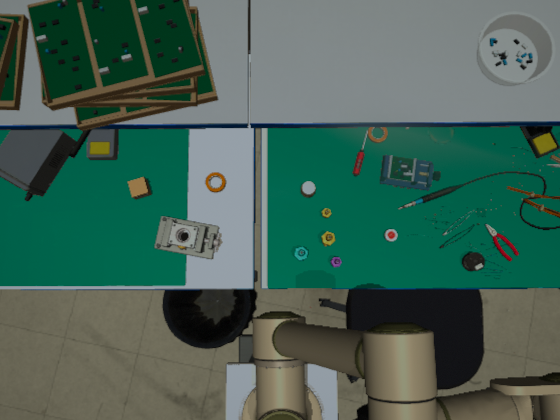

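View pics/side1.png

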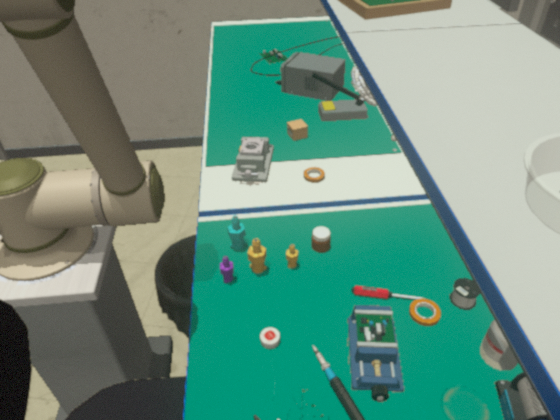

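Candidates in the top view: large brass (328,238), small brass (327,212), turquoise (301,254) and purple (336,261). I choose the large brass one at (328,238); in the side view it is at (257,256). Next I'll check it in a close crop and measure it.

```bash
sed -i "s/np.array(s\['rotation'\]).T/R.from_rotvec(s['rotation']).as_matrix().T/" h.py
python3 - <<'E'
from h import *
a=load('top'); b=load('side')
A=a['color'][190:275,280:365]; B=b['color'][205:290,200:315]; C=a['color'][205:265,145:230]
cv2.imwrite('pics/crop1.png',np.hstack([cv2.resize(x,None,fx=y,fy=y,interpolation=2)[:340] for x,y in((A,4),(C,340/60*.8))] )if 0 else np.hstack([cv2.resize(A,(340,340),interpolation=2),cv2.resize(B,(460,340),interpolation=2)]))
ca=cloud(a); cb=cloud(b)
for n,(u,v) in dict(big=(328,238),small=(327,212),turq=(301,254),purp=(336,261),hole=(183,237),tape=(216,182),jar=(308,188),tin=(391,236),bench=(350,210),benchl=(240,200)).items(): print(n,ca[v,u].round(4))
for n,(u,v) in dict(big=(257,243),small=(292,249),jar=(320,232),block=(254,146),bench=(300,300)).items(): print(n,cb[v,u].round(4))
for nm,c in(('top',ca),('side',cb)):
  for n,x0,x1,y0,y1 in(('R',.2,.55,-.3,-.03),):
    m=(c[...,2]>.012)&(c[...,2]<.12)&(c[...,0]>x0)&(c[...,0]<x1)&(c[...,1]>y0)&(c[...,1]<y1)
    k,l,s,_=cv2.connectedComponentsWithStats(m.astype('u1'))
    for i in range(1,k):
      p=c[l==i]
      if len(p)>15: print(nm,s[i][:4],len(p),p.min(0).round(3),p.max(0).round(3),'top pts',p[p[:,2]>p[:,2].max()-.006].mean(0).round(4))
E
```

```text
big [ 0.5033 -0.1328  0.0921]
small [ 0.5816 -0.1343  0.0595]
turq [ 0.459  -0.0573  0.0929]
purp [ 0.4405 -0.1559  0.0729]
hole [0.5129 0.2814 0.0414]
tape [0.6822 0.1927 0.0078]
jar [ 0.6547 -0.0813  0.0462]
tin [ 0.5163 -0.3246  0.0162]
bench [ 0.5971 -0.2091 -0.0032]
benchl [ 0.6287  0.1209 -0.0016]
big [ 0.5053 -0.1408  0.0854]
small [ 0.5798 -0.1364  0.0543]
jar [ 0.6497 -0.0842  0.0485]
block [0.5179 0.2981 0.0479]
bench [ 0.585  -0.2351  0.003 ]
top [322 231  14  15] 148 [ 0.488 -0.156  0.014] [ 0.527 -0.119  0.095] top pts [ 0.5068 -0.1381  0.092 ]
top [294 246  14  15] 145 [ 0.445 -0.076  0.04 ] [ 0.484 -0.039  0.095] top pts [ 0.4626 -0.0593  0.092 ]
top [331 257  11  10] 89 [ 0.428 -0.174  0.012] [ 0.454 -0.145  0.073] top pts [ 0.4415 -0.1593  0.0695]
side [113 207  48  19] 388 [ 0.201 -0.067  0.075] [ 0.297 -0.03   0.12 ] top pts [ 0.2514 -0.0602  0.1171]
side [227 215  18  32] 384 [ 0.439 -0.078  0.012] [ 0.479 -0.041  0.093] top pts [ 0.4598 -0.0598  0.0901]
side [247 238  19  32] 417 [ 0.482 -0.157  0.012] [ 0.522 -0.121  0.092] top pts [ 0.5018 -0.1378  0.0898]
side [220 256  13  24] 242 [ 0.422 -0.176  0.012] [ 0.449 -0.147  0.072] top pts [ 0.4358 -0.1608  0.0687]
```

View pics/crop1.png

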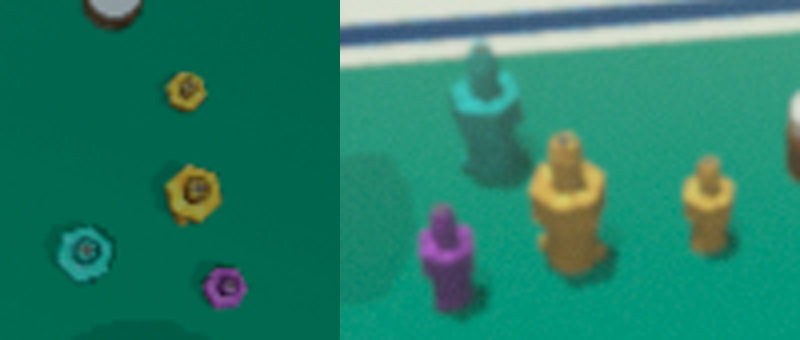

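Call:
drive_tool([
  [[0, 0, 0, 4.5, -3, 0, 1], [0, 0, 0, 9, -6, 0, 1], [0, 0, 0, 13, -8.5, 0, 1], [0, 0, 0, 17, -11, 0, 1], [0, 0, 0, 21, -13.5, 0, 1], [0, 0, 0, 25, -16, 0, 1], [0, 0, 0, 29, -18.5, 0, 1], [0, 0, 0, 33, -21, 0, 1], [0, 0, 0, 37, -24, 0, 1], [0, 0, 0, 41, -27, 0, 1]],
])

```text
t: 0.93
tcp_pos: [0.4169, -0.2294, 0.2312]
ee_rot: [-3.119, -0.374, 0.0]
wrist_force: [0.1, 0.5, 0.5]
width: 0.0854
gripper_force: 0.0
```

```bash
cat >> h.py <<'E'
def delta(pos,yaw=None):
    "tool-frame turn (deg about z) and shift (cm) to target pos, tool-x yaw (deg); tool kept vertical"
    o=env.get_obs(); M=R.from_rotvec(o['ee_rot']); y0=np.degrees(np.arctan2(*M.as_matrix()[[1,0],0]))
    yaw=y0 if yaw is None else yaw
    T=R.from_matrix(np.array([[np.cos(np.radians(yaw)),np.sin(np.radians(yaw)),0],[np.sin(np.radians(yaw)),-np.cos(np.radians(yaw)),0],[0,0,-1.]]))
    print('yaw0',y0.round(2),'rot',(M.inv()*T).as_rotvec().round(4),'shift cm',(M.inv().apply(np.array(pos)-o['tcp_pos'])*100).round(2))
E
python3 - <<'E'
from h import *
st(); s=snap('wrist','w1.png'); print(s['eye'],s['rotation'],s['fx'],s['cx'],s['cy'])
E
```

```text
{'t': 0.9333, 'q': [-0.7526, 0.2507, 1.4926, 0.0, 1.3985, 0.5795], 'tcp_pos': [0.4169, -0.2294, 0.2312], 'ee_rot': [-3.119, -0.374, 0.0003], 'wrist_force': [0.1255, 0.4617, 0.543], 'torque': [0.0347, 0.0008, -0.0364], 'width': 0.0854, 'gripper_force': 0.0}
[[0.9717, 0.2364, -0.0002], [0.2364, -0.9717, 0.0002], [-0.0002, -0.0003, -1.0]]
[ 0.48429089 -0.21302601  0.37402491] [-0.23372258  0.18481795 -1.32245947] 345.2182754881057 280.2443049601281 208.83576698824086
```

View pics/w1.png

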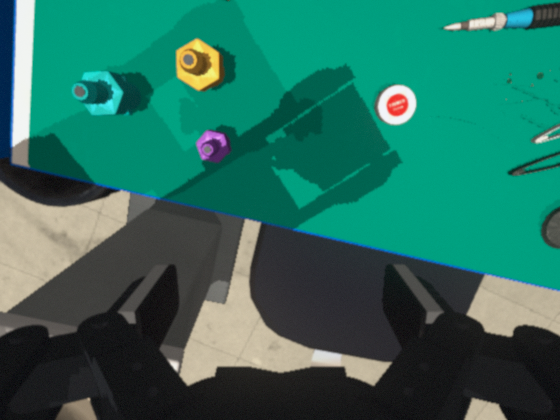

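The wrist view shows the big brass hexagon at (199,64), turquoise at (98,93), purple at (212,147) and the tin at (397,104). I'll enlarge the views for the hexagon yaw and the lugs.

Run:
```python
from h import *
w=load('wrist'); a=load('top'); b=load('side')
I=[cv2.resize(x,(400,400),interpolation=2) for x in(w['color'][34:99,165:230],b['color'][232:277,235:280])]
cv2.imwrite('pics/crop2.png',np.hstack(I))
c=cloud(w); hsv=cv2.cvtColor(w['color'],cv2.COLOR_BGR2HSV)
m=(hsv[...,0]>14)&(hsv[...,0]<34)&(hsv[...,1]>110)&(hsv[...,2]>50)
m[:, :160]=0;m[:,240:]=0;m[110:]=0
k,l,s,ct=cv2.connectedComponentsWithStats(m.astype('u1')); i=1+s[1:,4].argmax(); m=l==i; print(s[i],ct[i])
p=c[m]; 
for z0,z1 in((.0,.02),(.02,.05),(.052,.066),(.066,.085),(.085,.1)):
  q=p[(p[:,2]>z0)&(p[:,2]<z1)]
  if len(q): print(z0,len(q),q.mean(0).round(4),q.min(0).round(4),q.max(0).round(4))
q=p[(p[:,2]>.052)&(p[:,2]<.066)][:,:2].astype('f4')
# hex fit on annulus silhouette: best yaw+centre for 36 mm AF hexagon hull (max-min widths)
h=cv2.convexHull(q)[:,0]; 
for y in range(0,60,3):
  W=[np.ptp(q@np.array([np.cos(t),np.sin(t)])) for t in np.radians(y+np.array([0,60,120]))]
  C=[(q@np.array([np.cos(t),np.sin(t)])) for t in np.radians(y+np.array([0,60,120]))]
  print(y,(np.array(W)*1e3).round(1),round(sum(W)*1e3,1))
```

```text
[ 176   39   48   52 1759] [199.65264355  65.29107447]
0.0 33 [ 0.4988 -0.1198  0.0038] [ 4.842e-01 -1.497e-01  2.000e-04] [ 0.5152 -0.0985  0.012 ]
0.02 74 [ 0.4999 -0.1512  0.0456] [ 0.4853 -0.1552  0.0391] [ 0.5167 -0.141   0.0499]
0.052 1164 [ 0.5039 -0.1388  0.059 ] [ 0.4846 -0.1553  0.052 ] [ 0.5239 -0.1169  0.0659]
0.066 191 [ 0.5035 -0.1409  0.0776] [ 0.4955 -0.1452  0.066 ] [ 0.5137 -0.1267  0.0849]
0.085 285 [ 0.5044 -0.1372  0.089 ] [ 0.4966 -0.144   0.085 ] [ 0.5123 -0.1285  0.0918]
0 [39.3 39.7 40.2] 119.2
3 [39.6 40.1 40.5] 120.2
6 [39.8 40.3 40.7] 120.8
9 [40.  40.4 40.7] 121.1
12 [40.  40.4 40.7] 121.1
15 [39.9 40.4 40.5] 120.7
18 [39.7 40.2 40.2] 120.1
21 [39.4 39.9 39.8] 119.2
24 [39.1 39.5 39.3] 117.9
27 [38.6 39.  38.7] 116.3
30 [38.  38.4 38.1] 114.5
33 [37.4 37.7 37.6] 112.7
36 [36.7 36.9 37.1] 110.7
39 [36.1 36.3 36.4] 108.8
42 [36.2 36.5 36. ] 108.6
45 [36.8 37.2 36.3] 110.3
48 [37.5 38.  37. ] 112.6
51 [38.2 38.7 37.7] 114.6
54 [38.7 39.3 38.3] 116.4
57 [39.3 39.8 38.9] 118.0
```

View pics/crop2.png

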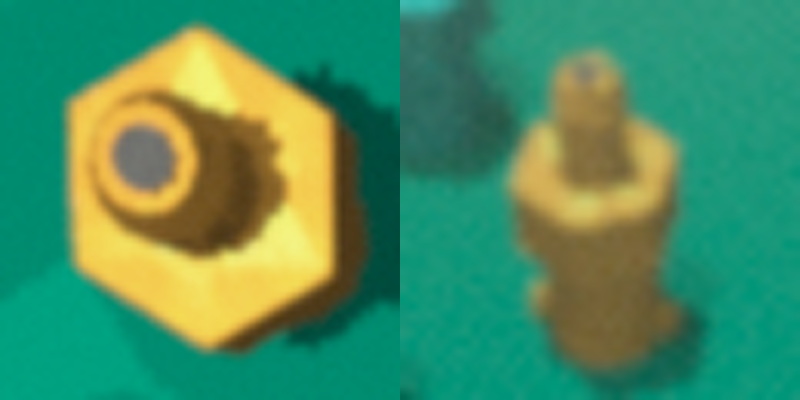

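The enlarged crops give flats at yaw 41° (mod 60). In the side view the lugs are at (540,297) and (672,320), so their line lies at about −19°/161°. The choice of the large brass one is confirmed. Now I'll look at the block.

Call:
drive_tool([
  [[0, 0, 0, 1, -4, 0, 1], [0, 0, 0, 2, -8, 0, 1], [0, 0, 0, 3, -12, 0, 1], [0, 0, 0, 4, -16, 0, 1], [0, 0, 0, 5, -20, 0, 1], [0, 0, 0, 6, -24, 0, 1], [0, 0, 0, 7, -28, 0, 1], [0, 0, 0, 8, -32, 0, 1], [0, 0, 0, 9, -36, 0, 1], [0, 0, 0, 10, -40, 0, 1]],
])

```text
t: 1.82
tcp_pos: [0.4178, 0.1831, 0.2313]
ee_rot: [3.119, 0.374, -0.0]
wrist_force: [0.7, -0.7, -1.1]
width: 0.0854
gripper_force: 0.0
```

Call:
drive_tool([
  [[0, 0, 0, 1, -4, 0, 1], [0, 0, 0, 1.5, -7, 0, 1], [0, 0, 0, 1.5, -7, 0, 1]],
])

```text
t: 2.07
tcp_pos: [0.4154, 0.2568, 0.2308]
ee_rot: [-3.117, -0.382, 0.001]
wrist_force: [-0.7, 0.2, -0.4]
width: 0.0857
gripper_force: 0.0
```

Run:
```python
from h import *
st(); s=snap('wrist','w2.png')
c=cloud(s); m=(c[...,2]>.058)&(c[...,2]<.072)&(abs(c[...,0]-.515)<.07)&(abs(c[...,1]-.28)<.08)
v,u=np.where(m); print(u.min(),u.max(),v.min(),v.max())
cv2.imwrite('pics/w2c.png',np.hstack([cv2.resize(s['color'][v.min()-50:v.max()+50,u.min()-50:u.max()+50],(780,int(780*(v.max()-v.min()+100)/(u.max()-u.min()+100))),interpolation=2)])[:600])
```

```text
{'t': 2.0667, 'q': [0.3101, 0.2731, 1.4619, 0.0013, 1.4071, 1.6368], 'tcp_pos': [0.4154, 0.2568, 0.2308], 'ee_rot': [-3.1171, -0.3819, 0.0011], 'wrist_force': [-0.6859, 0.2459, -0.4345], 'torque': [0.0216, -0.005, 0.0143], 'width': 0.0857, 'gripper_force': 0.0}
[[0.9704, 0.2414, -0.0009], [0.2414, -0.9704, 0.0011], [-0.0006, -0.0013, -1.0]]
216 348 0 123Traceback (most recent call last):
  File "<stdin>", line 5, in <module>
cv2.error: OpenCV(4.12.0) /io/opencv/modules/imgproc/src/resize.cpp:4208: error: (-215:Assertion failed) !ssize.empty() in function 'resize'
```

Run:
```python
from h import *
s=load('wrist'); cv2.imwrite('pics/w2c.png',cv2.resize(s['color'][0:150,190:390],(800,600),interpolation=2))
```

```text
(no output)
```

View pics/w2c.png

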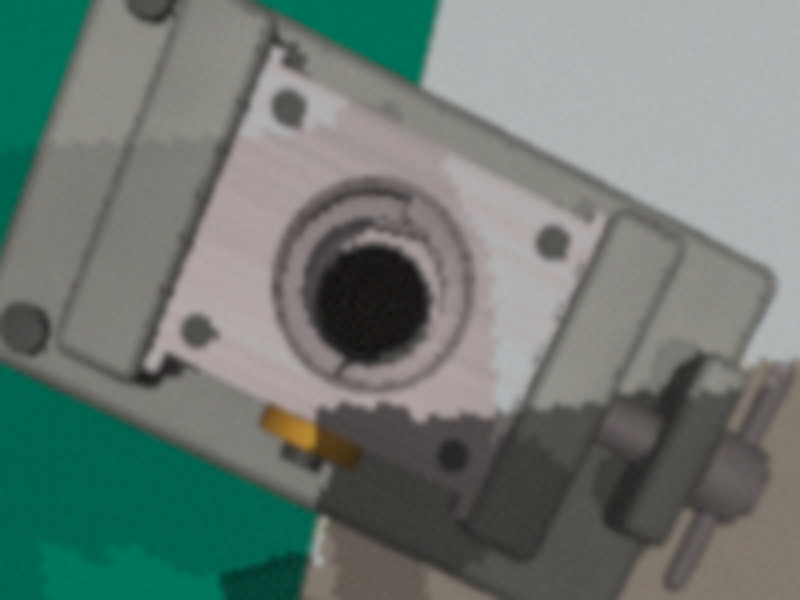

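The crop shows the hole mouth centred at (373,285), the rib starts at about (412,205) and (342,368), and the block's long edges sloping; I'll turn these into world positions.

```bash
cat >> h.py <<'E'
def px(s,u,v,z):
    d=R.from_rotvec(s['rotation']).apply([(u-s['cx'])/s['fx'],-(v-s['cy'])/s['fy'],-1])
    return s['eye']+d*(z-s['eye'][2])/d[2]
E
python3 - <<'E'
from h import *
s=load('wrist'); g=lambda u,v,z=.064: px(s,190+u/4,v/4,z)
H=g(373,285); print('hole',H, 'extents',[ (np.linalg.norm(g(*a)-g(*b))*1e3).round(1) for a,b in(((272,285),(474,285)),((373,178),(373,392)))])
yaw=lambda a,b: np.degrees(np.arctan2(*(g(*b)-g(*a))[[1,0]])).round(1)
print('ribs',yaw((342,368),(412,205)),'left edge',yaw((157,360),(275,50)),'screws L',yaw((197,330),(289,107)),'screws R',yaw((453,456),(552,241)),'top edge-90',yaw((289,107),(552,241)),yaw((197,330),(453,456)),'edge',yaw((340,92),(605,215)))
c=cloud(s); t=load('top'); ct=cloud(t)
for cc in(c,ct):
  m=(abs(cc[...,2]-.064)<.004)&(np.hypot(cc[...,0]-H[0],cc[...,1]-H[1])<.045); print(m.sum(),cc[m].mean(0), [np.median(cc[m][:,2])])
for u,v in((284,65),(278,80),(240,60),(310,60)): print(c[v,u])
P=np.array([g(*p)[:2] for p in((289,107),(552,241),(197,330),(453,456))]);print('screw mean',P.mean(0))
E
```

```text
hole [0.51418047 0.27926519 0.064     ] extents [np.float64(42.3), np.float64(41.9)]
ribs -10.5 left edge -9.9 screws L -11.2 screws R -10.7 top edge-90 -100.9 -101.2 edge -98.8
5230 [0.51541941 0.27983703 0.06402719] [np.float64(0.06410462402953129)]
342 [0.51615627 0.27820084 0.06379487] [np.float64(0.06386059632170649)]
[0.52188956 0.28034869 0.03970629]
[0.50828534 0.28254093 0.03962929]
[0.51384327 0.31610705 0.06514904]
[0.52804206 0.25982851 0.06379703]
screw mean [0.51391351 0.27912941]
```

Call:
drive_tool([
  [[0, 0, -0.12, 0, 4, 0, 0.3], [0, 0, -0.24, 0, 8, 0, 0.3], [0, 0, -0.36, 0, 12, 0, 0.3], [0, 0, -0.48, 0, 16, 0, 0.3], [0, 0, -0.6, 0, 20, 0, 0.3], [0, 0, -0.72, 0, 24, 0, 0.3], [0, 0, -0.84, -0.3, 28, 0, 0.3], [0, 0, -0.96, -0.6, 32, 0, 0.3], [0, 0, -1.08, -0.9, 36, 0, 0.3], [0, 0, -1.2, -0.9, 40.4, 0, 0.3]],
])

```text
t: 2.95
tcp_pos: [0.4943, -0.1054, 0.2313]
ee_rot: [-2.467, -1.945, 0.001]
wrist_force: [0.2, 0.3, -0.9]
width: 0.0554
gripper_force: 0.0
```

Call:
drive_tool([
  [[0, 0, -0.12, 0, 0, 0, 0.3], [0, 0, -0.24, 0, 0, 0, 0.3], [0, 0, -0.36, 0, 0, 0, 0.3], [0, 0, -0.48, 0, 0, 0, 0.3], [0, 0, -0.6, 0, 0, 0, 0.3], [0, 0, -0.72, 0, 0, 0, 0.3], [0, 0, -0.84, 0, 0, 0, 0.3], [0, 0, -0.96, 0, 0, 0, 0.3], [0, 0, -1.08, 0, 0, 0, 0.3], [0, 0, -1.2, 0, 0, 0, 0.3]],
])

```text
t: 3.78
tcp_pos: [0.4945, -0.1037, 0.2312]
ee_rot: [-0.937, -2.998, 0.0]
wrist_force: [0.1, 0.0, 0.6]
width: 0.0554
gripper_force: 0.0
```

Call:
drive_tool([
  [[0, 0, -0.12, 0, 0, 2, 0.3], [0, 0, -0.24, 0, 0, 4, 0.3], [0, 0, -0.36, 0, 0, 6, 0.3], [0, 0, -0.48, 0, 0, 8, 0.3], [0, 0, -0.6, 0, 0, 9, 0.3], [0, 0, -0.69, 0, 0, 9, 0.3], [0, 0, -0.69, 0, 0, 9, 0.3]],
])

```text
t: 4.37
tcp_pos: [0.4943, -0.1035, 0.1406]
ee_rot: [0.127, -3.137, -0.001]
wrist_force: [0.5, 0.4, 0.8]
width: 0.0552
gripper_force: 0.0
```

Run:
```python
from h import *
st(); s=snap('wrist','w3.png'); print(env.tcp_to_grasp); delta((.504,-.137,.035),191)
```

```text
{'t': 4.3667, 'q': [-0.4411, 0.3935, 1.5652, -0.0003, 1.1849, -2.093], 'tcp_pos': [0.4943, -0.1035, 0.1406], 'ee_rot': [0.1274, -3.1371, -0.0011], 'wrist_force': [0.4907, 0.4377, 0.785], 'torque': [-0.0464, 0.0304, 0.0425], 'width': 0.0552, 'gripper_force': 0.0}
[[-0.9967, -0.0811, -0.0019], [-0.0811, 0.9967, 0.0006], [0.0018, 0.0008, -1.0]]
0.0187
yaw0 -175.63 rot [ 0.0003 -0.0006 -0.1157] shift cm [-0.68 -3.42 10.62]
```

View pics/w3.png

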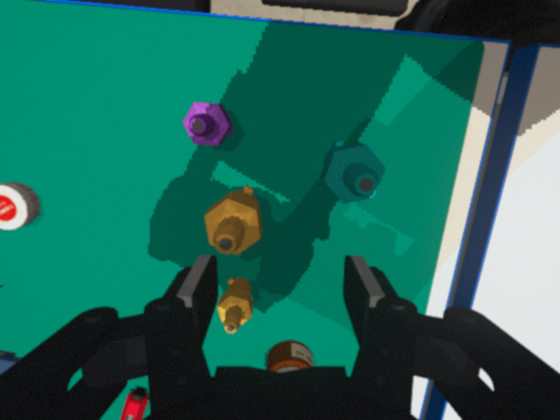

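The wrist view shows the fitting's hexagon at (233,222) with one lug at (247,190), turquoise at (353,172), purple at (206,124) and the small brass one at (236,303). I'll refine the pose from here.

Run:
```python
from h import *
w=load('wrist'); c=cloud(w); hsv=cv2.cvtColor(w['color'],cv2.COLOR_BGR2HSV)
m=(hsv[...,0]>14)&(hsv[...,0]<34)&(hsv[...,1]>110)&(hsv[...,2]>30)
m[:,:190]=0;m[:,280:]=0;m[:175]=0;m[268:]=0
p=c[m]; q=p[abs(p[:,2]-.059)<.004][:,:2]; print(len(q),q.mean(0))
best=[]
for y in np.arange(20,65,1.):
  D=np.stack([np.cos(np.radians(y+np.array([0,60,120]))),np.sin(np.radians(y+np.array([0,60,120])))])
  P=q@D; hi=np.percentile(P,99,0); lo=np.percentile(P,1,0); mid=(hi+lo)/2
  best.append(((hi-lo).sum(),y,(hi-lo).round(4),np.linalg.lstsq(D.T,mid,rcond=None)[0]))
print(min(best,key=lambda t:t[0]))
b=p[p[:,2]>.084]; print('barb top',b.mean(0),np.median(b[:,2]))
L=px(w,247,190,.011); print('lug',L)
l=p[(p[:,2]<.02)]; print(len(l), l.mean(0) if len(l) else '')
```

```text
1466 [ 0.49940414 -0.134013  ]
(np.float64(0.10537072029474673), np.float64(40.0), array([0.0353, 0.0353, 0.0348]), array([ 0.50346862, -0.13518743]))
barb top [ 0.50001904 -0.13403048  0.09290126] 0.08935102542237618
lug [ 0.48875809 -0.13053096  0.011     ]
136 [ 0.49423786 -0.13263951  0.01142112]
```

Call:
drive_tool([
  [[0, 0, -0.1, -0.64, -3.32, 0, 0.3], [0, 0, -0.107, -0.64, -3.32, 0, 0.3], [0, 0, -0.107, -0.64, -3.32, 2.5, 0.3], [0, 0, -0.107, -0.64, -3.32, 5, 0.3], [0, 0, -0.107, -0.64, -3.32, 7.5, 0.3], [0, 0, -0.107, -0.64, -3.32, 9.5, 0.3], [0, 0, -0.107, -0.64, -3.32, 10.6, 0.3], [0, 0, -0.107, -0.64, -3.32, 10.6, 0.3]],
])

```text
t: 5.08
tcp_pos: [0.5031, -0.1353, 0.0336]
ee_rot: [0.286, -3.125, -0.003]
wrist_force: [0.1, 0.4, 0.7]
width: 0.0554
gripper_force: 0.0
```

Call:
drive_tool([
  [[0, 0, 0, 0, 0, 0, -0.3], [0, 0, 0, 0, 0, 0, -0.5], [0, 0, 0, 0, 0, 0, -0.5], [0, 0, 0, 0, 0, 0, -0.5], [0, 0, 0, 0, 0, 0, -0.5]],
], squeeze=60)

```text
t: 5.5
tcp_pos: [0.5048, -0.1357, 0.0366]
ee_rot: [-0.291, 3.126, -0.002]
wrist_force: [0.2, -0.2, 7.2]
width: 0.0348
gripper_force: 61.0
```

Run:
```python
from h import *
st(); print(env.tcp_to_grasp); delta((.504,-.137,.035),190.5)
```

```text
{'t': 5.5, 'q': [-0.4892, 0.5627, 1.6401, -0.0001, 0.9362, -2.2458], 'tcp_pos': [0.5048, -0.1357, 0.0366], 'ee_rot': [-0.2914, 3.126, -0.0024], 'wrist_force': [0.1968, -0.2193, 7.2087], 'torque': [-0.0448, 0.1391, -0.0865], 'width': 0.0348, 'gripper_force': 60.954}
[[-0.9828, -0.1848, 0.0022], [-0.1848, 0.9828, -0.0013], [-0.0019, -0.0017, -1.0]]
0.0187
yaw0 -169.35 rot [-0.0017  0.0019  0.0026] shift cm [ 0.11 -0.11  0.16]
```

Call:
drive_tool([
  [[0, 0, 0, 0, 0, -2, -0.6], [0, 0, 0, 0, 0, -4, -0.6], [0, 0, 0, 0, 0, -7, -0.6], [0, 0, 0, 0, 0, -10, -0.6], [0, 0, 0, 0, 0, -13, -0.6], [0, 0, 0, 0, 0, -16, -0.6], [0, 0, 0, 0, 0, -16, -0.6], [0, 0, 0, 0, 0, -16, -0.6]],
])

```text
t: 6.17
tcp_pos: [0.5045, -0.1354, 0.1967]
ee_rot: [-0.292, 3.125, -0.003]
wrist_force: [-0.6, 0.8, -2.3]
width: 0.0346
gripper_force: 60.5
```

Run:
```python
from h import *
st(); s=snap('side'); c=cloud(s)
delta((.5142,.2792,.2),224.2)
g=(abs(c[...,0]-.505)<.04)&(abs(c[...,1]+.136)<.03)&(c[...,2]>.05)&(c[...,2]<.25)
v,u=np.where(g); print(u.min(),u.max(),v.min(),v.max())
cv2.imwrite('pics/s2.png',cv2.resize(s['color'][v.min()-20:v.max()+30,u.min()-30:u.max()+30],None,fx=4,fy=4,interpolation=2)[:600,:800])
```

```text
{'t': 6.1667, 'q': [-0.4891, 0.3598, 1.4359, 0.0, 1.3426, -2.2459], 'tcp_pos': [0.5045, -0.1354, 0.1967], 'ee_rot': [-0.2916, 3.1253, -0.0028], 'wrist_force': [-0.6294, 0.7847, -2.3062], 'torque': [0.0069, 0.0216, -0.0149], 'width': 0.0346, 'gripper_force': 60.4865}
[[-0.9827, -0.185, 0.0029], [-0.185, 0.9827, -0.0015], [-0.0025, -0.002, -1.0]]
yaw0 -169.34 rot [ 1.000e-04 -1.000e-04 -5.854e-01] shift cm [-8.68 40.52 -0.49]
241 262 172 218
```

View pics/s2.png

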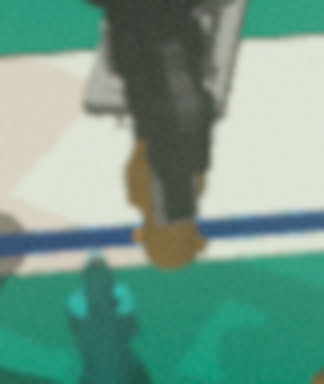

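The crop shows the fitting held upright in the fingers at (170,220), with its lugs free at (145,243) and (200,243). Next is the carry to the block.

Call:
drive_tool([
  [[0, 0, -0.06, -0.9, 4, 0, -0.6], [0, 0, -0.12, -1.7, 8, 0, -0.6], [0, 0, -0.18, -2.6, 12, 0, -0.6], [0, 0, -0.24, -3.4, 16, 0, -0.6], [0, 0, -0.3, -4.3, 20, 0, -0.6], [0, 0, -0.36, -5.1, 24, 0, -0.6], [0, 0, -0.42, -6, 28, 0, -0.6], [0, 0, -0.48, -6.8, 32, 0, -0.6], [0, 0, -0.54, -7.7, 36, 0, -0.6], [0, 0, -0.585, -8.7, 39.5, 0, -0.6]],
])

```text
t: 7.05
tcp_pos: [0.5152, 0.2714, 0.1935]
ee_rot: [1.186, -2.905, -0.001]
wrist_force: [0.7, -0.2, -1.1]
width: 0.0348
gripper_force: 60.5
```

Call:
drive_tool([
  [[0, 0, 0, 0.55, 0.85, 0, -0.6], [0, 0, 0, 0.55, 0.85, 0, -0.6], [0, 0, 0, 0.55, 0.85, 2, -0.6], [0, 0, 0, 0.55, 0.85, 4, -0.6], [0, 0, 0, 0.55, 0.85, 6, -0.6], [0, 0, 0, 0.55, 0.85, 6, -0.6], [0, 0, 0, 0.55, 0.85, 6, -0.6]],
])

```text
t: 7.63
tcp_pos: [0.5064, 0.2701, 0.1344]
ee_rot: [1.178, -2.909, -0.0]
wrist_force: [0.5, 1.0, -0.8]
width: 0.0346
gripper_force: 60.5
```

Run:
```python
from h import *
st(); delta((.5142,.2792,.116),224.2)
s=snap('side','s3.png'); c=cloud(s); t=snap('top')
for n,d in(('s',s),('t',t)):
  print(n,[np.round((lambda q:(d['cx']+d['fx']*q[0]/-q[2], d['cy']-d['fy']*q[1]/-q[2]))(R.from_rotvec(d['rotation']).inv().apply(np.array(p)-d['eye'])),1) for p in((.5142,.2792,.064),(.5142,.2792,.1))])
```

```text
{'t': 7.6333, 'q': [0.2838, 0.5084, 1.3797, -0.0002, 1.2566, -2.0565], 'tcp_pos': [0.5064, 0.2701, 0.1344], 'ee_rot': [1.1781, -2.9089, -0.0002], 'wrist_force': [0.5059, 0.9695, -0.819], 'torque': [-0.0049, 0.0215, 0.0618], 'width': 0.0346, 'gripper_force': 60.4721}
[[-0.7182, -0.6959, -0.003], [-0.6959, 0.7182, -0.0011], [0.0029, 0.0013, -1.0]]
yaw0 -135.9 rot [ 0.0013 -0.0029 -0.0018] shift cm [-1.2   0.11  1.84]
s [array([252.7, 144.8]), array([251.9, 133.8])]
t [array([182.2, 235.7]), array([179.7, 234.3])]
```

Call:
drive_tool([
  [[0, 0, 0, -0.7, 0.1, 0.5, -0.6], [0, 0, 0, -1.33, 0.1, 1.2, -0.6], [0, 0, 0, -1.33, 0.1, 2, -0.6], [0, 0, 0, -1.33, 0.1, 2, -0.6], [0, 0, 0, -1.33, 0.1, 2, -0.6]],
])

```text
t: 8.15
tcp_pos: [0.5152, 0.2813, 0.1146]
ee_rot: [1.181, -2.909, -0.0]
wrist_force: [-0.3, 1.1, -1.8]
width: 0.0346
gripper_force: 60.5
```

Run:
```python
from h import *
st(); delta((.5142,.2792,.116),224.2)
w=snap('wrist'); s=snap('side')
A=cv2.resize(w['color'][130:330,190:370],(540,600),interpolation=2)
B=cv2.resize(s['color'][100:180,235:270],(260,600),interpolation=2)
cv2.imwrite('pics/c4.png',np.hstack([A,B]))
pr=lambda d,p:(lambda q:(d['cx']+d['fx']*q[0]/-q[2], d['cy']-d['fy']*q[1]/-q[2]))(R.from_rotvec(d['rotation']).inv().apply(np.array(p)-d['eye']))
print(pr(w,(.5142,.2792,.064)),pr(w,(.5142,.2792,.08)),pr(s,(.5142,.2792,.064)),pr(s,(.5142,.2792,.08)))
```

```text
{'t': 8.15, 'q': [0.2982, 0.5496, 1.3677, -0.0, 1.2259, -2.0441], 'tcp_pos': [0.5152, 0.2813, 0.1146], 'ee_rot': [1.1814, -2.9092, -0.0002], 'wrist_force': [-0.3051, 1.0606, -1.7928], 'torque': [0.0049, -0.0079, -0.0102], 'width': 0.0346, 'gripper_force': 60.4945}
[[-0.7169, -0.6972, -0.0016], [-0.6972, 0.7169, -0.0005], [0.0015, 0.0008, -1.0]]
yaw0 -135.8 rot [ 0.0008 -0.0015  0.    ] shift cm [ 0.21 -0.08 -0.14]
(np.float64(278.69754691145386), np.float64(228.42506664933927)) (np.float64(278.5970159369305), np.float64(237.99986188695195)) (np.float64(252.67917372481762), np.float64(144.8270893300495)) (np.float64(252.33004682812404), np.float64(139.982375246457))
```

View pics/c4.png

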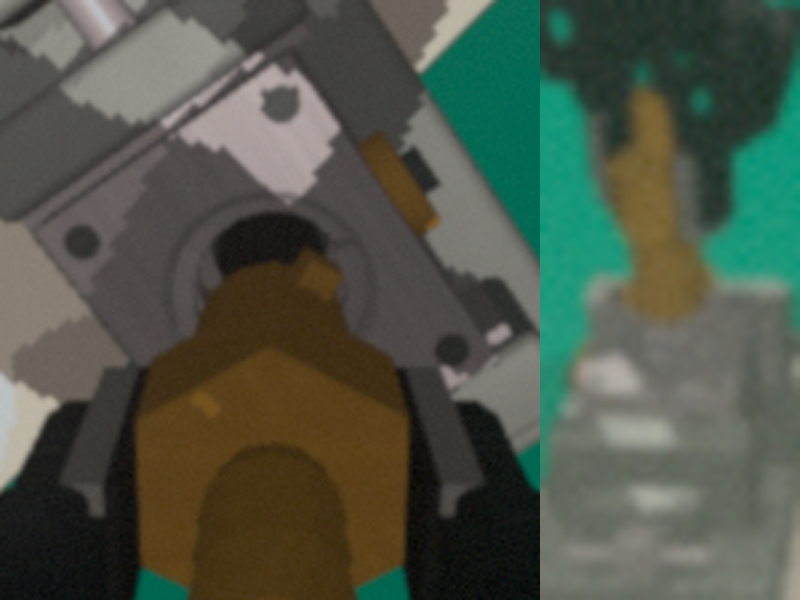

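The crop shows the stub centred over the hole in x (both at about 272) and a lug at (320,270). I'll lower it gently and watch the force.

Call:
drive_tool([
  [[0, 0, 0, 0.08, -0.05, 0.4, -0.6], [0, 0, 0, 0.08, -0.05, 0.8, -0.6], [0, 0, 0, 0.08, -0.05, 1.2, -0.6], [0, 0, 0, 0.08, -0.05, 1.5, -0.6], [0, 0, 0, 0.08, -0.05, 1.7, -0.6], [0, 0, 0, 0.08, -0.05, 1.9, -0.6], [0, 0, 0, 0.08, -0.05, 1.9, -0.6]],
])

```text
t: 8.83
tcp_pos: [0.5151, 0.2803, 0.0959]
ee_rot: [1.181, -2.91, -0.0]
wrist_force: [-0.4, -0.1, -1.5]
width: 0.035
gripper_force: 60.5
```

Call:
drive_tool([
  [[0, 0, 0, 0, 0, 0.2, -0.6], [0, 0, 0, 0, 0, 0.4, -0.6], [0, 0, 0, 0, 0, 0.6, -0.6], [0, 0, 0, 0, 0, 0.7, -0.6], [0, 0, 0, 0, 0, 0.7, -0.6]],
])

```text
t: 9.25
tcp_pos: [0.515, 0.2803, 0.089]
ee_rot: [1.181, -2.91, -0.0]
wrist_force: [-1.8, -1.2, -2.4]
width: 0.0345
gripper_force: 60.5
```

Call:
drive_tool([
  [[0, 0, 0, 0.04, 0, 0.1, -0.6], [0, 0, 0, 0.04, 0, 0.2, -0.6], [0, 0, 0, 0.04, 0, 0.3, -0.6], [0, 0, 0, 0.04, 0, 0.4, -0.6], [0, 0, 0, 0.04, 0, 0.4, -0.6]],
])

```text
t: 9.67
tcp_pos: [0.515, 0.2801, 0.0859]
ee_rot: [-1.182, 2.91, -0.0]
wrist_force: [-4.1, -1.4, 3.7]
width: 0.0352
gripper_force: 61.3
```

Call:
drive_tool([
  [[0, 0, 0.06, 0.03, 0.02, 0.02, -0.6], [0, 0, 0.12, 0.03, 0.01, 0.05, -0.6], [0, 0, 0.18, 0.03, 0.01, 0.07, -0.6], [0, 0, 0.24, 0.03, 0, 0.09, -0.6], [0, 0, 0.3, 0.04, -0.01, 0.11, -0.6], [0, 0, 0.36, 0.04, -0.01, 0.14, -0.6], [0, 0, 0.42, 0.04, -0.02, 0.16, -0.6], [0, 0, 0.48, 0.04, -0.03, 0.18, -0.6], [0, 0, 0.54, 0.05, -0.03, 0.21, -0.6], [0, 0, 0.6, 0.05, -0.04, 0.23, -0.6]],
])

```text
t: 10.5
tcp_pos: [0.5151, 0.28, 0.0837]
ee_rot: [-0.264, 3.129, 0.002]
wrist_force: [-3.4, 1.5, 4.3]
width: 0.0347
gripper_force: 61.4
```

Run:
```python
from h import *
st(); delta((.5142,.2792,.116),224.2)
```

```text
{'t': 10.5, 'q': [0.2957, 0.5832, 1.4081, 0.0009, 1.1488, -1.4439], 'tcp_pos': [0.5151, 0.28, 0.0837], 'ee_rot': [-0.2642, 3.1292, 0.0017], 'wrist_force': [-3.3567, 1.4721, 4.2837], 'torque': [0.2798, 0.5658, 0.0662], 'width': 0.0347, 'gripper_force': 61.4061}
[[-0.9858, -0.1677, 0.0012], [-0.1677, 0.9858, 0.0012], [-0.0014, 0.001, -1.0]]
yaw0 -170.35 rot [ 5.00e-04  1.60e-03 -6.03e-01] shift cm [ 0.1  -0.06 -3.23]
```

Call:
drive_tool([
  [[0, 0, 0.05, 0.01, 0.01, -0.04, -0.6], [0, 0, 0.1, 0.01, 0, -0.02, -0.6], [0, 0, 0.15, 0.02, -0.01, 0, -0.6], [0, 0, 0.2, 0.02, -0.02, 0.02, -0.6], [0, 0, 0.25, 0.02, -0.02, 0.04, -0.6], [0, 0, 0.3, 0.02, -0.03, 0.06, -0.6], [0, 0, 0.35, 0.02, -0.03, 0.08, -0.6], [0, 0, 0.35, 0.02, -0.03, 0.08, -0.6]],
])

```text
t: 11.17
tcp_pos: [0.5152, 0.2793, 0.0824]
ee_rot: [0.283, 3.128, 0.001]
wrist_force: [-0.4, 0.5, -0.0]
width: 0.0347
gripper_force: 60.9
```

```bash
cat > r.py <<'E'
from h import *
o=env.get_obs(); M=R.from_rotvec(o['ee_rot']).as_matrix(); psi=np.degrees(np.arctan2(M[1,0],M[0,0]))%360
psi=psi-360 if psi>300 else psi
th=199.2-psi   # lug line clockwise past block x
z=o['tcp_pos'][2]*1e3; print('t %.2f theta %.1f z %.2f  z+lead %.2f'%(o['t'],th,z,z+th/15),'F',np.round(o['wrist_force'],1),'T',np.round(o['torque'],2),'xy',np.round(o['tcp_pos'][:2]*1e3,2),'q6',round(o['q'][5],2), 'tool x',M[:2,0].round(2))
E
python3 r.py
```

```text
t 11.17 theta 29.5 z 82.42  z+lead 84.39 F [-0.4  0.5 -0. ] T [0.04 0.07 0.  ] xy [515.2  279.34] q6 -1.1 tool x [-0.98  0.18]
```

Call:
drive_tool([
  [[0, 0, 0.065, 0, -0.01, 0.025, -0.6], [0, 0, 0.13, 0, -0.015, 0.05, -0.6], [0, 0, 0.195, 0, -0.02, 0.075, -0.6], [0, 0, 0.26, 0, -0.03, 0.1, -0.6], [0, 0, 0.26, 0, -0.03, 0.1, -0.6]],
])

```text
t: 11.58
tcp_pos: [0.5151, 0.279, 0.0814]
ee_rot: [0.685, 3.065, 0.001]
wrist_force: [-1.5, 1.6, 0.3]
width: 0.0348
gripper_force: 60.9
```

```bash
python3 r.py
```

```text
t 11.58 theta 44.4 z 81.38  z+lead 84.34 F [-1.5  1.6  0.3] T [0.13 0.06 0.02] xy [515.13 279.02] q6 -0.84 tool x [-0.9   0.43]
```

Call:
drive_tool([
  [[0, 0, 0.065, 0, -0.01, 0.025, -0.6], [0, 0, 0.13, 0, -0.015, 0.05, -0.6], [0, 0, 0.195, 0, -0.02, 0.075, -0.6], [0, 0, 0.26, 0, -0.03, 0.1, -0.6], [0, 0, 0.26, 0, -0.03, 0.1, -0.6]],
])

```text
t: 12.0
tcp_pos: [0.515, 0.2786, 0.0804]
ee_rot: [1.074, 2.951, 0.001]
wrist_force: [-0.5, -0.1, -0.3]
width: 0.035
gripper_force: 60.9
```

```bash
python3 r.py
```

```text
t 12.00 theta 59.2 z 80.40  z+lead 84.34 F [-0.5 -0.1 -0.3] T [ 0.13  0.04 -0.05] xy [514.98 278.65] q6 -0.58 tool x [-0.77  0.64]
```

Call:
drive_tool([
  [[0, 0, 0.065, 0, -0.01, 0.035, -0.6], [0, 0, 0.13, 0, -0.015, 0.07, -0.6], [0, 0, 0.195, 0, -0.02, 0.095, -0.6], [0, 0, 0.26, 0, -0.03, 0.12, -0.6], [0, 0, 0.26, 0, -0.03, 0.12, -0.6]],
])

```text
t: 12.42
tcp_pos: [0.5149, 0.2785, 0.0794]
ee_rot: [1.446, 2.788, 0.002]
wrist_force: [1.0, 1.1, 2.1]
width: 0.0348
gripper_force: 61.1
```

```bash
python3 r.py
```

```text
t 12.42 theta 74.0 z 79.39  z+lead 84.32 F [1.  1.1 2.1] T [0.17 0.04 0.04] xy [514.87 278.5 ] q6 -0.32 tool x [-0.58  0.82]
```

Call:
drive_tool([
  [[0, 0, 0.065, 0, -0.01, 0.025, -0.6], [0, 0, 0.13, 0, -0.015, 0.05, -0.6], [0, 0, 0.195, 0, -0.02, 0.075, -0.6], [0, 0, 0.26, 0, -0.03, 0.1, -0.6], [0, 0, 0.26, 0, -0.03, 0.1, -0.6]],
])

```text
t: 12.83
tcp_pos: [0.5146, 0.2783, 0.0784]
ee_rot: [1.795, 2.578, 0.002]
wrist_force: [0.3, 2.0, 2.3]
width: 0.0351
gripper_force: 61.1
```

```bash
python3 r.py
```

```text
t 12.83 theta 88.9 z 78.41  z+lead 84.34 F [0.3 2.  2.3] T [ 0.14 -0.15 -0.05] xy [514.65 278.26] q6 -0.06 tool x [-0.35  0.94]
```

Call:
drive_tool([
  [[0, 0, 0.065, 0, -0.01, 0.025, -0.6], [0, 0, 0.13, 0, -0.01, 0.05, -0.6], [0, 0, 0.195, 0, -0.02, 0.075, -0.6], [0, 0, 0.26, 0, -0.02, 0.1, -0.6], [0, 0, 0.26, 0, -0.02, 0.1, -0.6]],
])

```text
t: 13.25
tcp_pos: [0.5144, 0.2781, 0.0774]
ee_rot: [2.113, 2.324, 0.002]
wrist_force: [1.4, 1.3, 3.1]
width: 0.0349
gripper_force: 61.2
```

```bash
python3 r.py
```

```text
t 13.25 theta 103.8 z 77.39  z+lead 84.31 F [1.4 1.3 3.1] T [ 0.19 -0.12  0.06] xy [514.41 278.14] q6 0.2 tool x [-0.09  1.  ]
```

Call:
drive_tool([
  [[0, 0, 0.065, 0, -0.01, 0.01, -0.6], [0, 0, 0.13, 0, -0.01, 0.03, -0.6], [0, 0, 0.195, 0, -0.02, 0.06, -0.6], [0, 0, 0.26, 0, -0.02, 0.08, -0.6], [0, 0, 0.26, 0, -0.02, 0.08, -0.6]],
])

```text
t: 13.67
tcp_pos: [0.5141, 0.278, 0.0764]
ee_rot: [2.396, 2.031, 0.001]
wrist_force: [0.6, -0.4, 2.5]
width: 0.0347
gripper_force: 61.1
```

```bash
python3 r.py
```

```text
t 13.67 theta 118.6 z 76.44  z+lead 84.35 F [ 0.6 -0.4  2.5] T [ 0.03 -0.12  0.  ] xy [514.06 278.01] q6 0.46 tool x [0.16 0.99]
```

Call:
drive_tool([
  [[0, 0, 0.06, 0, -0.01, 0.02, -0.6], [0, 0, 0.12, 0, -0.01, 0.045, -0.6], [0, 0, 0.175, 0, -0.02, 0.067, -0.6], [0, 0, 0.175, 0, -0.02, 0.067, -0.6], [0, 0, 0.175, 0, -0.02, 0.067, -0.6]],
])

```text
t: 14.08
tcp_pos: [0.5138, 0.278, 0.0757]
ee_rot: [2.563, 1.817, 0.001]
wrist_force: [1.3, 1.2, 2.2]
width: 0.0349
gripper_force: 61.2
```

```bash
python3 r.py
```

```text
t 14.08 theta 128.5 z 75.72  z+lead 84.29 F [1.3 1.2 2.2] T [-0.1  -0.18 -0.03] xy [513.79 278.03] q6 0.63 tool x [0.33 0.94]
```

Call:
drive_tool([
  [[0, 0, 0.06, 0, -0.01, 0.02, -0.6], [0, 0, 0.12, 0, -0.01, 0.045, -0.6], [0, 0, 0.175, 0, -0.02, 0.067, -0.6], [0, 0, 0.175, 0, -0.02, 0.067, -0.6], [0, 0, 0.175, 0, -0.02, 0.067, -0.6]],
])

```text
t: 14.5
tcp_pos: [0.5135, 0.2781, 0.075]
ee_rot: [2.713, 1.584, 0.0]
wrist_force: [1.3, -0.4, 3.4]
width: 0.0344
gripper_force: 61.2
```

```bash
python3 r.py
```

```text
t 14.50 theta 138.6 z 75.04  z+lead 84.28 F [ 1.3 -0.4  3.4] T [-0.15 -0.11  0.03] xy [513.49 278.11] q6 0.81 tool x [0.49 0.87]
```

Call:
drive_tool([
  [[0, 0, 0.06, 0, -0.01, 0.02, -0.6], [0, 0, 0.12, 0, -0.01, 0.04, -0.6], [0, 0, 0.175, 0, -0.02, 0.06, -0.6], [0, 0, 0.175, 0, -0.02, 0.06, -0.6], [0, 0, 0.175, 0, -0.02, 0.06, -0.6]],
])

```text
t: 14.92
tcp_pos: [0.5132, 0.2783, 0.0744]
ee_rot: [-2.841, -1.341, 0.0]
wrist_force: [-0.2, -0.0, 3.3]
width: 0.035
gripper_force: 61.3
```

```bash
python3 r.py
```

```text
t 14.92 theta 148.7 z 74.40  z+lead 84.31 F [-0.2 -0.   3.3] T [-0.12  0.02 -0.02] xy [513.18 278.27] q6 0.98 tool x [0.64 0.77]
```

Call:
drive_tool([
  [[0, 0, 0, 0, 0, -0.03, -0.6], [0, 0, 0, 0, 0, -0.03, -0.6], [0, 0, 0, 0, 0, -0.03, -0.6]],
])

```text
t: 15.17
tcp_pos: [0.5132, 0.2782, 0.0745]
ee_rot: [-2.843, -1.337, 0.0]
wrist_force: [0.1, -0.6, 1.6]
width: 0.0347
gripper_force: 61.0
```

```bash
python3 r.py
```

```text
t 15.17 theta 148.8 z 74.45  z+lead 84.38 F [ 0.1 -0.6  1.6] T [-0.02 -0.08  0.03] xy [513.16 278.24] q6 0.99 tool x [0.64 0.77]
```

Call:
drive_tool([
  [[0, 0, 0, 0, 0, -0.03, -0.6], [0, 0, 0, 0, 0, -0.03, -0.6], [0, 0, 0, 0, 0, -0.03, -0.6]],
])

```text
t: 15.42
tcp_pos: [0.5131, 0.2782, 0.0747]
ee_rot: [-2.843, -1.336, 0.001]
wrist_force: [1.0, -1.0, 0.2]
width: 0.0347
gripper_force: 60.9
```

```bash
python3 r.py
```

```text
t 15.42 theta 148.9 z 74.73  z+lead 84.66 F [ 1.  -1.   0.2] T [-0.04 -0.09  0.01] xy [513.13 278.23] q6 0.99 tool x [0.64 0.77]
```

Call:
drive_tool([
  [[0, 0, 0, 0, 0, -0.03, -0.6], [0, 0, 0, 0, 0, -0.03, -0.6], [0, 0, 0, 0, 0, -0.03, -0.6]],
])

```text
t: 15.67
tcp_pos: [0.5131, 0.2782, 0.075]
ee_rot: [-2.844, -1.335, 0.001]
wrist_force: [0.3, -0.2, -1.3]
width: 0.0354
gripper_force: 60.8
```

```bash
python3 r.py
```

```text
t 15.67 theta 148.9 z 75.02  z+lead 84.95 F [ 0.3 -0.2 -1.3] T [-0.02 -0.14 -0.  ] xy [513.09 278.22] q6 0.99 tool x [0.64 0.77]
```

Call:
drive_tool([
  [[0, 0, 0, 0, 0, -0.03, -0.6], [0, 0, 0, 0, 0, -0.03, -0.6], [0, 0, 0, 0, 0, -0.03, -0.6]],
])

```text
t: 15.92
tcp_pos: [0.5131, 0.2782, 0.0752]
ee_rot: [-2.844, -1.335, 0.001]
wrist_force: [1.5, 0.0, -4.7]
width: 0.0348
gripper_force: 60.3
```

```bash
python3 r.py
```

```text
t 15.92 theta 148.9 z 75.18  z+lead 85.10 F [ 1.5  0.  -4.7] T [-0.02 -0.14  0.05] xy [513.06 278.21] q6 0.99 tool x [0.64 0.77]
```

Call:
drive_tool([
  [[0, 0, 0, 0, 0, -0.03, -0.6], [0, 0, 0, 0, 0, -0.03, -0.6], [0, 0, 0, 0, 0, -0.03, -0.6]],
])

```text
t: 16.17
tcp_pos: [0.513, 0.2782, 0.0753]
ee_rot: [-2.844, -1.335, 0.001]
wrist_force: [1.5, 0.7, -8.4]
width: 0.0346
gripper_force: 60.6
```

```bash
python3 r.py
```

```text
t 16.17 theta 148.9 z 75.32  z+lead 85.24 F [ 1.5  0.7 -8.4] T [ 0.16 -0.38 -0.01] xy [513.04 278.2 ] q6 0.99 tool x [0.64 0.77]
```

Call:
drive_tool([
  [[0, 0, 0.065, 0, -0.01, 0.05, -0.6], [0, 0, 0.13, 0, -0.015, 0.08, -0.6], [0, 0, 0.195, 0, -0.02, 0.11, -0.6], [0, 0, 0.26, 0, -0.03, 0.13, -0.6], [0, 0, 0.26, 0, -0.03, 0.13, -0.6], [0, 0, 0.26, 0, -0.03, 0.13, -0.6]],
])

```text
t: 16.67
tcp_pos: [0.5127, 0.2787, 0.0743]
ee_rot: [-2.991, -0.958, 0.001]
wrist_force: [0.1, 2.9, -7.0]
width: 0.035
gripper_force: 60.7
```

```bash
python3 r.py
```

```text
t 16.67 theta 163.7 z 74.34  z+lead 85.25 F [ 0.1  2.9 -7. ] T [ 0.51  0.03 -0.1 ] xy [512.68 278.66] q6 1.25 tool x [0.81 0.58]
```

Call:
drive_tool([
  [[0, 0, 0, 0, 0, 0.03, -0.6], [0, 0, 0, 0, 0, 0.03, -0.6], [0, 0, 0, 0, 0, 0.03, -0.6]],
])

```text
t: 16.92
tcp_pos: [0.5127, 0.2786, 0.0743]
ee_rot: [-2.992, -0.956, 0.001]
wrist_force: [-1.4, 3.4, -4.0]
width: 0.0349
gripper_force: 61.1
```

```bash
python3 r.py
```

```text
t 16.92 theta 163.8 z 74.30  z+lead 85.22 F [-1.4  3.4 -4. ] T [0.68 0.36 0.03] xy [512.73 278.64] q6 1.25 tool x [0.81 0.58]
```

Call:
drive_tool([
  [[0, 0, 0, 0, 0, 0.03, -0.6], [0, 0, 0, 0, 0, 0.03, -0.6], [0, 0, 0, 0, 0, 0.03, -0.6]],
])

```text
t: 17.17
tcp_pos: [0.5128, 0.2786, 0.0742]
ee_rot: [-2.992, -0.956, 0.0]
wrist_force: [-2.8, 3.6, -0.2]
width: 0.0347
gripper_force: 61.6
```

```bash
python3 r.py
```

```text
t 17.17 theta 163.8 z 74.21  z+lead 85.13 F [-2.8  3.6 -0.2] T [0.64 0.67 0.08] xy [512.8  278.62] q6 1.25 tool x [0.81 0.58]
```

Call:
drive_tool([
  [[0, 0, 0, 0, 0, 0.03, -0.6], [0, 0, 0, 0, 0, 0.03, -0.6], [0, 0, 0, 0, 0, 0.03, -0.6]],
])

```text
t: 17.42
tcp_pos: [0.5132, 0.2784, 0.074]
ee_rot: [2.993, 0.955, 0.001]
wrist_force: [-3.6, 1.5, 3.7]
width: 0.0348
gripper_force: 61.8
```

```bash
python3 r.py
```

```text
t 17.42 theta 163.8 z 74.00  z+lead 84.92 F [-3.6  1.5  3.7] T [0.42 0.58 0.05] xy [513.21 278.39] q6 1.25 tool x [0.82 0.58]
```

Call:
drive_tool([
  [[0, 0, 0, 0, 0, 0.03, -0.6], [0, 0, 0, 0, 0, 0.03, -0.6], [0, 0, 0, 0, 0, 0.03, -0.6]],
])

```text
t: 17.67
tcp_pos: [0.5132, 0.2784, 0.0736]
ee_rot: [2.993, 0.955, 0.001]
wrist_force: [-3.5, 1.9, 5.1]
width: 0.035
gripper_force: 62.1
```

```bash
python3 r.py
```

```text
t 17.67 theta 163.8 z 73.62  z+lead 84.54 F [-3.5  1.9  5.1] T [0.29 0.54 0.03] xy [513.22 278.39] q6 1.25 tool x [0.82 0.58]
```

Call:
drive_tool([
  [[0, 0, 0, 0, 0, 0.03, -0.6], [0, 0, 0, 0, 0, 0.03, -0.6], [0, 0, 0, 0, 0, 0.03, -0.6]],
])

```text
t: 17.92
tcp_pos: [0.5132, 0.2784, 0.0734]
ee_rot: [2.993, 0.955, 0.001]
wrist_force: [-2.7, 1.0, 6.1]
width: 0.0347
gripper_force: 62.5
```

```bash
python3 r.py
```

```text
t 17.92 theta 163.8 z 73.40  z+lead 84.32 F [-2.7  1.   6.1] T [ 0.2   0.67 -0.04] xy [513.24 278.42] q6 1.25 tool x [0.82 0.58]
```

Call:
drive_tool([
  [[0, 0, 0, 0, 0, -0.06, -0.6], [0, 0, 0.06, 0, -0.01, -0.04, -0.6], [0, 0, 0.12, 0, -0.02, -0.015, -0.6], [0, 0, 0.18, 0, -0.03, 0.01, -0.6], [0, 0, 0.24, 0, -0.04, 0.03, -0.6], [0, 0, 0.3, 0, -0.05, 0.055, -0.6], [0, 0, 0.36, 0, -0.05, 0.08, -0.6], [0, 0, 0.44, 0, -0.06, 0.11, -0.6], [0, 0, 0.44, 0, -0.06, 0.11, -0.6], [0, 0, 0.44, 0, -0.06, 0.11, -0.6]],
])

```text
t: 18.75
tcp_pos: [0.5138, 0.279, 0.0725]
ee_rot: [-3.129, -0.278, -0.005]
wrist_force: [-0.1, 0.9, 5.6]
width: 0.0347
gripper_force: 62.2
```

```bash
python3 r.py
```

```text
t 18.75 theta 189.0 z 72.50  z+lead 85.10 F [-0.1  0.9  5.6] T [ 0.31  0.06 -0.1 ] xy [513.81 278.95] q6 1.69 tool x [0.98 0.18]
```

Call:
drive_tool([
  [[0, 0, 0, 0, 0, -0.03, -0.6], [0, 0, 0, 0, 0, -0.03, 0.3], [0, 0, 0, 0, 0, -0.03, 0.3], [0, 0, 0, 0, 0, -0.03, 0.3], [0, 0, 0, 0, 0, -0.03, 0.3], [0, 0, 0, 0, 0, -0.03, 0.3]],
])

```text
t: 19.25
tcp_pos: [0.5126, 0.2788, 0.072]
ee_rot: [3.129, 0.279, -0.0]
wrist_force: [-0.6, -0.7, 0.2]
width: 0.0556
gripper_force: 0.0
```

Call:
drive_tool([
  [[0, 0, 0, 0, 0, -1, 0.3], [0, 0, 0, 0, 0, -3, 0.3], [0, 0, 0, 0, 0, -6, 0.3], [0, 0, 0, -3, 0, -9, 0.3], [0, 0, 0, -6, 0, -12, 0.3], [0, 0, 0, -10, 0, -14, 0.3], [0, 0, 0, -10, 0, -14, 0.3], [0, 0, 0, -10, 0, -14, 0.3]],
])

```text
t: 19.92
tcp_pos: [0.4132, 0.2613, 0.2146]
ee_rot: [-3.128, -0.28, -0.006]
wrist_force: [0.2, 0.6, -0.9]
width: 0.0556
gripper_force: 0.0
```

Run:
```python
from h import *
st(); w=snap('wrist','w5.png'); s=snap('side'); c=cloud(w); hsv=cv2.cvtColor(w['color'],cv2.COLOR_BGR2HSV)
m=(hsv[...,0]>10)&(hsv[...,0]<34)&(hsv[...,1]>110)&(np.hypot(c[...,0]-.514,c[...,1]-.279)<.03)&(c[...,2]>.06)
p=c[m]; zt=np.percentile(p[:,2],98); print('barb top',zt,'expected ~',.064+.09-.015-(189+25)/15e3)
h=[];q=p[abs(p[:,2]-(zt-.031))<.004][:,:2]; print(len(q))
for y in np.arange(0,60,1.):
  D=np.radians(y+np.array([0,60,120])); P=q@np.stack([np.cos(D),np.sin(D)]); h.append((np.ptp(P,axis=0).sum(),y))
print('flat yaw',min(h),'expected',(-10.8-189)%60)
```

```text
{'t': 19.9167, 'q': [0.3213, 0.2861, 1.4928, -0.0001, 1.3588, 1.7133], 'tcp_pos': [0.4132, 0.2613, 0.2146], 'ee_rot': [-3.1282, -0.2803, -0.0061], 'wrist_force': [0.201, 0.5714, -0.9057], 'torque': [0.0173, 0.014, -0.0025], 'width': 0.0556, 'gripper_force': 0.0}
[[0.9841, 0.1778, 0.0038], [0.1778, -0.9841, 0.0012], [0.0039, -0.0005, -1.0]]
barb top 0.12681249961141178 expected ~ 0.12473333333333335
1599
flat yaw (np.float64(0.10645036196939842), np.float64(41.0)) expected 40.19999999999999
```

View pics/w5.png

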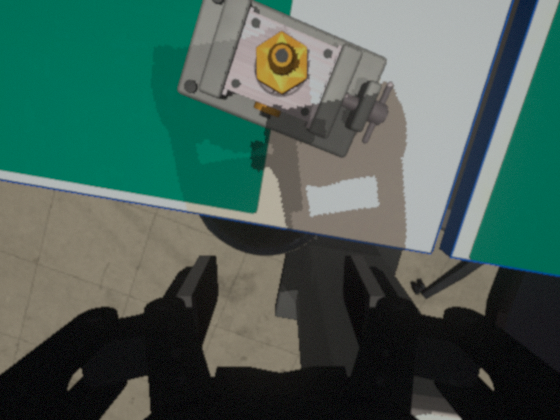

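The fitting sits upright in the hole at (282,60). Its flats read 41° against 40° expected, so it did not turn back when released. The gripper is clear, so I'm handing the job in.

```bash
python3 -c "
from station import env; print(env.job_done())"
```

```text
the job is handed in; nothing more can be done
None
```

I screwed the large brass fitting into the block to about 42° past the point where the seal began to push back, just under the 45° asked, then let go and handed the job in at about 20 s; that point came from force readings, so allow a few degrees either way.

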